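# Slide the loudspeaker onto its tape marks

## Task

Push the portable loudspeaker across the table until it stands squarely inside its four black tape corner marks, and then take the hand away from it. It is tall and top-heavy, so push it low down near its base: it must slide along upright on its feet, never rocking or being lifted, and its carrying handle is not to be used. Leave everything else on the table where it is.

Things in the scene. Friction and masses are not known exactly. Their poses are not given: they have to be found in the camera images.
- speaker: battery loudspeaker: black upright box 110 (x) x 160 (y) x 260 mm high, handle on top (to 294 mm), about 1.8 kg, loose on four 9 mm rubber feet 72 mm apart along x, 116 mm along y. Origin: centre of its underside, at table height. x points out of its front (woofer, tweeter), away from the robot; z up. Its back (x = -55 mm) and sides (y = +-80 mm) are flat and upright from 8 mm above the table.
- speaker_back (a point): middle of the plain lower 80 mm of the loudspeaker's back face (towards the robot), 35 mm above the table. Friction on the table is about 0.6: sliding takes roughly 7 to 16 N at any face, and a push more than 60 mm above the table may tip it. Two spread fingertips pushing on the back or a side turn that face square to them
- handle: the loudspeaker's carrying handle, a black rubber bar 16 mm thick, about 100 mm long along the loudspeaker's y, 278 to 294 mm above its underside, over its middle. Fixed to the loudspeaker; its origin is the loudspeaker's origin
- marks: four L-shaped corners of 25 mm wide black tape stuck flat on the table (under 1 mm thick) round the place where the loudspeaker belongs. Origin: the middle of the four corners, at table height; its axes are those that the loudspeaker has when it stands there squarely (x away from the robot). The inner edges of the tape lie at x = +-67 mm and y = +-92 mm, which leaves 12 mm round the loudspeaker
- tape_roll: bystander: roll of black cloth tape lying flat, 95 mm across, 48 mm high, hole 70 mm, just beyond the marks. Origin: centre of its underside
- flask: bystander: small steel bottle standing upright, 70 mm across, 150 mm high. Origin: centre of its underside
- mug: bystander: white mug, 82 mm across, 95 mm high. Origin: centre of its underside
- mic: bystander: hand microphone lying on the table, 227 mm long, 52 mm high. Origin: on the table under its middle; it lies along its x
- phone: bystander: phone lying flat, 150 (x) x 73 (y) x 9 mm. Origin: centre of its underside
- pencil_tin: bystander: flat metal pencil tin, 197 (x) x 72 (y) x 26 mm. Origin: centre of its underside
- battery: bystander: spare battery pack, 102 (x) x 64 (y) x 38 mm. Origin: centre of its underside

How it is judged:
At the end, for the whole second after the job is handed in: The loudspeaker stands still and upright on its feet with its middle within 14 mm of the middle of the marks along each of the marks' axes, turned no more than 0.15 rad from square to them (x of speaker in the frame of marks between -0.014 and 0.014 m and y of speaker in the frame of marks between -0.014 and 0.014 m and angle between the x axis of speaker and the x axis of marks, either way round below 0.15 rad and angle between speaker's own z axis and vertical below 0.03 rad and height (world z) of speaker below 0.005 m and linear speed of speaker below 0.01 m/s); the robot touches nothing.
It fails at once if the loudspeaker rocks or tips (more than 0.08 rad from upright) (angle between speaker's own z axis and vertical above 0.08 rad).
It fails at once if the loudspeaker is lifted (its underside 12 mm or more above the table) (height (world z) of speaker above 0.012 m).
It fails at once if the carrying handle is touched by the fingers (contact force between the fingers and handle above 1 N).
It fails at once if something else on the table is moved by more than 25 mm (distance of any of tape_roll, flask, mug, mic, phone, pencil_tin, battery from where it was at the start of the episode above 0.025 m).
It also fails if it takes over 64 s, if anything falls off the work surface, if the arm or the gripper's body presses on something with over 40 N, if the wrist force passes 120 N, or if a joint passes its speed limit or range.

## Robot

A 6-joint arm with a two-finger parallel gripper is mounted at the origin on the work surface. World frame = base frame: x ahead of the robot, y to its left, z up, the work surface at z = 0. Lengths are in m, angles in rad, forces in N, time in s.
With the tool pointing down it reaches from about 0.4 to 0.925 m from the base axis. Payload 12.5 kg.
Tool frame: the origin (TCP) lies at the very end of the fingers, on their centre line; the grasp point (between the pads) lies 19 mm behind it; z points along the fingers, y is the line along which they close (so a half turn about z gives the same grasp; the last joint's range is limited). The gripper opens to 95 mm and grips with 3 to 60 N. Pads are 20 mm wide; open, the fingers measure 119 mm over their backs; the gripper's body (75 mm by 180 mm) begins 59 mm behind the grasp point.
Start: joints at [1.102, 0.491, 1.559, -0, 1.092, -0.106], TCP at [0.222, 0.584, 0.215] pointing down, gripper open.
Joint ranges: [-3.1, 3.1], [-0.84, 2.19], [0.05, 2.79], [-1.13, 4.28], [0.06, 2.93], [-2.69, 2.69]. Speed limits (rad/s): [2.22, 2.22, 2.79, 3.14, 3.14, 3.14].

## Interface

Orientations are given as a rotation vector (axis times angle).
In Python, from rig import r gives the robot as it stands.
- The arm moves only by the tool servo_tool, never from a script. Its argument "series" is a list of rows, each an object with "gripper": the opening in per cent of the stroke, from 0 (shut) to 100 (fully open); "translation": the shift along the tool's x, y, z in mm, a list of three; "roll": the turn about the tool's z in degrees. In form: [{"gripper": gripper, "translation": [x, y, z], "roll": roll}, ...]. A call has 1 to 12 rows; each row shifts and turns the commanded pose from where the row before left it, along the tool's axes as they then stand; what a row does not reach is not made up. A row lasts 1/10 s, in which the tool goes at most 50 mm and 8.59 degrees, less where a joint would pass 70% of its speed; a pose out of reach is approached as far as the arm can. A call is refused whole if a number of a shift passes 50 or a number of a turn 8.59, either way. A call with a gripper value outside its range is refused whole. The fingers move at their own pace and stop on an object; the grip force is fixed at half the most. Time passes only in rows, so rows that do not move let the fingers close. It gives the time, the measured TCP pose, the force, the opening and the grip force at its end, in the units of the state.
- r.observe(): the state, without advancing time (a new reading comes with each control period).
- r.read_camera(name): name is "side" or "top"; returns the picture (384x512x3 uint8, red, green, blue); there is no depth.
- r.get_calibration(name): a dict with "fovy" (degrees; the focal length in pixels is half the picture's height over the tangent of half this angle, whatever the lens; pixels are square), "cx", "cy" (the principal point, pixels), "R" (3x3) and "t" (3): a world point X has camera coordinates R X + t. Camera axes: x right, y down, z forward; pixel columns grow to the right and rows downward; lengths in m; the calibration is good to about 2 mm. A picture is of the moment at which its call begins. get_calibration takes no time and is no camera call.
- r.hand_in(): hands the job in; it is judged then, once.
Trained networks look in the newest picture that a camera, given by its name, has taken for a name from the list of things; names that differ only in an ending like _2 or _b are one class to them, and where a whole thing is asked for, a point or a joint stands for the part that bears it (a point fixed in the world has none). Each returns a list of dicts, best first, with "confidence" (0 to 1); they miss things now and then, are a little off and sometimes report something else, mostly with a low value. They report only what shows in the picture. A call takes as long as a camera call.
- r.outline_of(target, camera): "mask" (384x512 bool, what is visible of it) and "pixel" ([column, row] in pixels, amid what is visible of it).
The state is a dict: "t": time; "joint_positions": joint angles; "qvel": joint speeds; "joint_torque": joint torques, N m; "position": TCP position; "tcp_rot": TCP orientation; "ft_force": force on the tool from outside, world axes, zero at the start; "ft_torque": the same for the moment, N m; "opening": opening from 0.0 (shut) to 1.0 (fully open); "grasp_force": force on a finger pad.
Only numpy, scipy, OpenCV 4.12 (cv2) and the standard library are available. Lean on these libraries where they do the work, as an engineer would, in place of code of your own. Each camera call takes 0.05 s, during which the arm holds its last target. There are 200 camera calls.

## Working session

There is one attempt and no reset: what is moved stays moved. The work goes in short steps, Python scripts to look and compute and a tool call to move; the robot and the scene stay as the last step left them, time stands still between calls to the robot, and variables do not carry over. Pictures are saved under pics/ and viewed, at most 10 in all, crops included, and the job is handed in when it is done.

Besides the shell and the picture viewer there is one more tool, called after "Call:" as name(argument=value, ...), one argument or row to a line, values as JSON. servo_tool: Moves the arm, as the interface text tells. Its arguments: {"type":"object","properties":{"series":{"type":"array","items":{"type":"object","properties":{"gripper":{"type":"number"},"translation":{"type":"array","items":{"type":"number"}},"roll":{"type":"number"}}}}},"required":["series"]}

```bash
mkdir -p pics
python3 - <<'E'
from rig import r
import cv2,numpy as np
for n in("top","side"):
    im=r.read_camera(n); cv2.imwrite(f"pics/{n}0.png",im[:,:,::-1])
    c=r.get_calibration(n); print(n,c)
    for t in("speaker","marks"):
        for d in r.outline_of(t,n)[:2]:
            print(t,d["confidence"],d["pixel"],d["mask"].sum())
s=r.observe();print(s["t"],s["position"],s["tcp_rot"],s["opening"])
E
```

```text
top {'fovy': 45.34007337702796, 'cx': 257.5167195335071, 'cy': 192.6561280092695, 'R': array([[ 0.00836474, -0.99994886,  0.00568407],
       [-0.99624424, -0.00882338, -0.0861369 ],
       [ 0.08618265, -0.00494221, -0.9962671 ]]), 't': array([-0.00661187,  0.59179893,  1.47962453])}
speaker 0.8 [234.0, 200.3] 2366
marks 0.7 [279.5, 156.5] 565
side {'fovy': 47.80082798705655, 'cx': 260.8843714274972, 'cy': 193.51618584175236, 'R': array([[ 0.86694798, -0.49838543,  0.00362826],
       [-0.39714982, -0.695209  , -0.59912975],
       [ 0.30111994,  0.51797337, -0.80064373]]), 't': array([-0.49883531,  0.24270204,  1.07522628])}
speaker 0.6 [208.4, 83.6] 747
speaker 0.56 [239.3, 152.4] 5740
marks 0.61 [286.2, 216.4] 515
0.3 [0.22174552 0.58427194 0.21445371] [-5.66654626e-01 -3.09000193e+00  4.83371698e-04] 0.9991344192378255
```

View pics/top0.png

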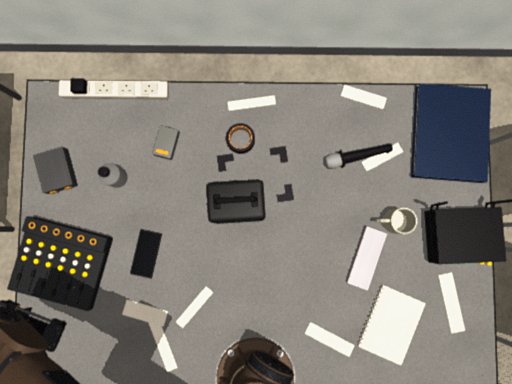

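View pics/side0.png

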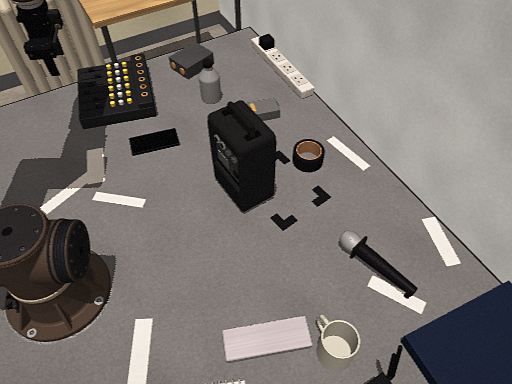

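```bash
cat > h.py <<'E'
from rig import r
import cv2,numpy as np
from scipy.optimize import minimize
S=4
def proj(c,P):
    f=192/np.tan(np.radians(c["fovy"]/2)); q=np.asarray(P)@c["R"].T+c["t"]
    return q[:,:2]/q[:,2:]*f+[c["cx"],c["cy"]]
def place(p,P):
    a=p[2]; R=np.array([[np.cos(a),-np.sin(a),0],[np.sin(a),np.cos(a),0],[0,0,1]])
    return np.asarray(P,float)@R.T+[p[0],p[1],0]
def fill(polys):
    m=np.zeros((384*S,512*S),np.uint8)
    for q in polys: cv2.fillPoly(m,[np.round((q+.5)*S*16-8).astype(np.int32)],1,shift=4)
    return cv2.resize(m.astype(np.float32),(512,384),interpolation=cv2.INTER_AREA)
def box(x,y,z0,z1): return [[i*x,j*y,k] for i in(-1,1) for j in(-1,1) for k in(z0,z1)]
def spk(c,p):
    return fill([cv2.convexHull(proj(c,place(p,b)).astype(np.float32))[:,0] for b in(box(.055,.08,.004,.26),box(.008,.05,.26,.294))])
def marks(c,p):
    o=[]
    L=p[3]
    for i in(-1,1):
        for j in(-1,1):
            # L at the corner, inner edge at (67,92), outer +25
            x0,x1,y0,y1=.067,.092,.092,.117
            P=[[x1,y1],[x1,y1-L],[x0,y1-L],[x0,y0],[x1-L,y0],[x1-L,y1]]
            o.append(proj(c,place(p,[[i*a,j*b,0] for a,b in P])))
    return fill(o)
def fit(f,cams,obs,p0,ign=None,step=(.015,.015,.1,.008)):
    def cost(p):
        e=0
        for n in obs:
            w=1 if ign is None else 1-ign[n]
            m=f(cams[n],p); e+=(np.abs(m-obs[n])*w).sum()/(obs[n]*w).sum()
        return e
    for _ in range(2):
        sx=np.vstack([p0]+[np.array(p0)+np.eye(len(p0))[i]*step[i] for i in range(len(p0))])
        o=minimize(cost,p0,method="Nelder-Mead",options=dict(initial_simplex=sx,xatol=1e-4,fatol=1e-4)); p0=o.x
    return o.x,o.fun
def overlay(im,c,ms,fn):
    im=cv2.resize(im[:,:,::-1],None,fx=3,fy=3,interpolation=cv2.INTER_CUBIC)
    for m,col in ms:
        cs,_=cv2.findContours((cv2.resize(m,None,fx=3,fy=3)>.5).astype(np.uint8),cv2.RETR_EXTERNAL,cv2.CHAIN_APPROX_NONE)
        cv2.drawContours(im,cs,-1,col,1)
    return im
E
cat > a.py <<'E'
from h import *
cams={n:r.get_calibration(n) for n in("top","side")}; ims={};sm={};mm={}
for n in cams:
    ims[n]=r.read_camera(n)
    ds=r.outline_of("speaker",n); sm[n]=max((d["mask"] for d in ds if d["confidence"]>.3),key=lambda m:m.sum()).astype(np.float32)
    ds=r.outline_of("marks",n)
    mm[n]=ds[0]["mask"].astype(np.float32)
ps,e=fit(spk,cams,sm,[.6,.06,.05]); print("speaker",ps,e)
for n in cams: print(n,fit(spk,{n:cams[n]},{n:sm[n]},ps))
ign={n:cv2.dilate(spk(cams[n],ps),np.ones((5,5))) for n in cams}
pm,e=fit(marks,cams,mm,[.66,0,.1,.05],ign); print("marks",pm,e)
for n in cams: print(n,fit(marks,{n:cams[n]},{n:mm[n]},pm,{n:ign[n]}))
a=overlay(ims["top"],0,[(spk(cams["top"],ps),(0,0,255)),(marks(cams["top"],pm),(0,255,0))],0)[330:780,500:950]
b=overlay(ims["side"],0,[(spk(cams["side"],ps),(0,0,255)),(marks(cams["side"],pm),(0,255,0))],0)[280:730,600:950]
cv2.imwrite("pics/fit0.png",np.hstack([a,b]))
for t in("flask","tape_roll","phone","mic","mug","battery","pencil_tin"):
    d=r.outline_of(t,"top")
    if d:
        c=cams["top"];f=192/np.tan(np.radians(c["fovy"]/2));v=c["R"].T@np.array([*( (np.array(d[0]["pixel"])-[c["cx"],c["cy"]])/f),1]);o=-c["R"].T@c["t"]
        print(t,d[0]["confidence"],d[0]["pixel"],(o-v*o[2]/v[2])[:2])
E
python3 a.py
```

```text
speaker [0.55151313 0.06209226 0.06449558] 0.11195836961269379
top (array([0.55200741, 0.06157779, 0.06862303]), np.float64(0.03957558795809746))
side (array([0.55017251, 0.06172204, 0.01343583]), np.float64(0.060028813779354095))
marks [0.64474678 0.0078535  0.15833482 0.05294199] 0.3033953607082367
top (array([0.64584901, 0.0083833 , 0.1548451 , 0.05465848]), np.float64(0.09112349897623062))
side (array([0.64380604, 0.00771652, 0.157193  , 0.05045637]), np.float64(0.1666666716337204))
flask 0.76 [112.7, 172.8] [0.65626513 0.48212274]
tape_roll 0.9 [238.2, 127.6] [0.81356596 0.0653085 ]
phone 0.81 [146.6, 253.4] [0.39033753 0.36138938]
mic 0.98 [354.1, 153.9] [ 0.72757351 -0.32494836]
mug 0.94 [400.6, 219.4] [ 0.50914651 -0.47734313]
battery 0.47 [243.9, 147.3] [0.74652606 0.04536522]
pencil_tin 0.95 [362.6, 258.6] [ 0.37910456 -0.34957671]
```

View pics/fit0.png

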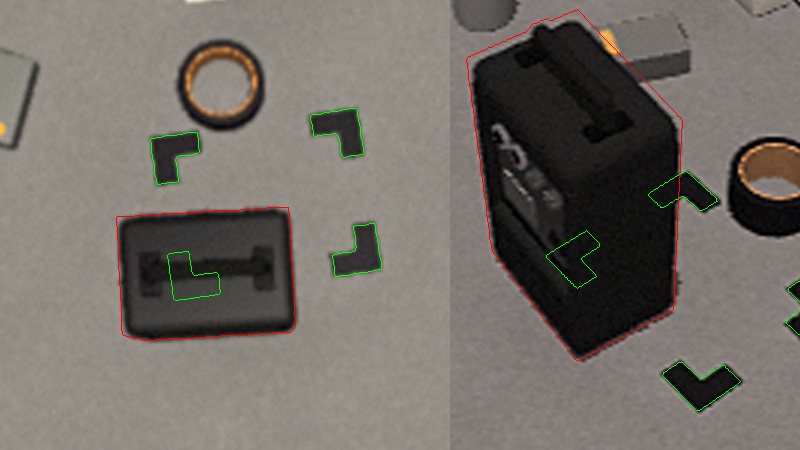

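The servo moves allow no tilt, and the body (75 mm thick, starting 78 mm above the tip) overhangs the fingers. With the tool straight down, the body would touch the tall back before the fingertips do. I'll check how the arm behaves at its reach limit, moving up through free space.

Call:
servo_tool(
  series=[
    {"gripper": 100, "translation": [0, 0, -50], "roll": 0},
    {"gripper": 100, "translation": [0, 0, -50], "roll": 0},
    {"gripper": 100, "translation": [0, 0, -50], "roll": 0},
    {"gripper": 100, "translation": [0, 0, -50], "roll": 0},
    {"gripper": 100, "translation": [0, 0, -50], "roll": 0},
    {"gripper": 100, "translation": [0, 0, -50], "roll": 0},
    {"gripper": 100, "translation": [0, 0, -50], "roll": 0},
    {"gripper": 100, "translation": [0, 0, -50], "roll": 0},
  ],
)

```text
t: 1.75
position: [0.2213, 0.5835, 0.6171]
tcp_rot: [0.567, 3.09, 0.001]
ft_force: [0.4, -0.0, 1.3]
opening: 1.004
grasp_force: 0.0
```

Run:
```python
from h import *
s=r.observe();print(s["t"],s["position"],s["tcp_rot"],s["joint_positions"]);print(cv2.Rodrigues(s["tcp_rot"])[0].round(3))
for n in("side",): 
    cv2.imwrite(f"pics/up.png",r.read_camera(n)[:,:,::-1])
```

```text
1.75 [0.22131463 0.58346102 0.61711434] [5.66636433e-01 3.08983445e+00 1.36488064e-03] [ 1.10243641e+00  4.16660636e-01  6.63391530e-01  2.81269831e-05
  2.06064178e+00 -1.05602683e-01]
[[-0.935  0.355  0.   ]
 [ 0.355  0.935  0.001]
 [-0.     0.001 -1.   ]]
```

Call:
servo_tool(
  series=[
    {"gripper": 100, "translation": [0, 0, -50], "roll": 0},
    {"gripper": 100, "translation": [0, 0, -50], "roll": 0},
    {"gripper": 100, "translation": [0, 0, -50], "roll": 0},
    {"gripper": 100, "translation": [0, 0, -50], "roll": 0},
    {"gripper": 100, "translation": [0, 0, -50], "roll": 0},
  ],
)

```text
t: 2.3
position: [0.2054, 0.5388, 0.7478]
tcp_rot: [0.566, 3.084, 0.053]
ft_force: [1.1, -0.3, -0.1]
opening: 1.002
grasp_force: 0.0
```

Run:
```python
from h import *
s=r.observe();print(s["t"],s["position"],s["tcp_rot"],s["joint_positions"]);print(cv2.Rodrigues(s["tcp_rot"])[0].round(3))
```

```text
2.3 [0.20538554 0.53878714 0.74775794] [0.56577776 3.08415415 0.05325966] [ 1.08980802  0.53686221  0.04943209  0.00816683  2.5211984  -0.11140358]
[[-0.935  0.355  0.012]
 [ 0.355  0.934  0.032]
 [ 0.001  0.034 -0.999]]
```

View pics/up.png

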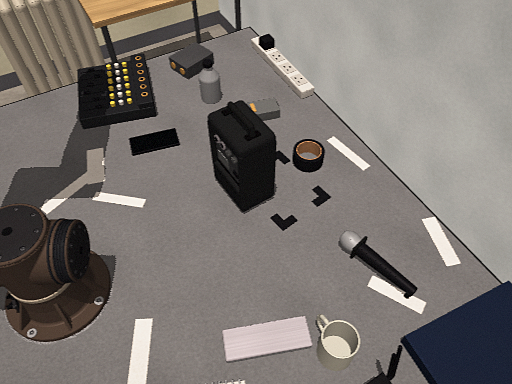

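At the limit the tool tilts outward by 0.034 rad. Next I'll see whether that tilt stays in the commanded pose when I come back down.

Call:
servo_tool(
  series=[
    {"gripper": 100, "translation": [0, 0, 50], "roll": 0},
    {"gripper": 100, "translation": [0, 0, 50], "roll": 0},
    {"gripper": 100, "translation": [0, 0, 50], "roll": 0},
    {"gripper": 100, "translation": [0, 0, 0], "roll": 0},
  ],
)

```text
t: 2.7
position: [0.2088, 0.5467, 0.6571]
tcp_rot: [0.567, 3.088, 0.036]
ft_force: [0.2, 0.8, -0.4]
opening: 1.001
grasp_force: 0.0
```

Run:
```python
from h import *
s=r.observe();print(s["t"],s["position"],s["joint_positions"]);print(cv2.Rodrigues(s["tcp_rot"])[0].round(3))
```

```text
2.7 [0.20878587 0.54670815 0.65712789] [ 1.09087781  0.35570104  0.65413942  0.00565236  2.1094818  -0.11401434]
[[-0.935  0.355  0.006]
 [ 0.355  0.935  0.022]
 [ 0.002  0.023 -1.   ]]
```

Run:
```python
import numpy as np
from scipy.optimize import least_squares
Q=np.array([[.491,1.559,1.0916],[.41666,.66339,2.06064],[.53686,.04943,2.5212],[.3557,.65414,2.10948]])
X=np.array([[.62495,.21445],[.62403,.61711],[.5766,.74776],[.58522,.65713]])
def m(p,q):
    a,d,L2,L3,o=p; s2=q[:,0];s3=s2+q[:,1];s5=s3+q[:,2]
    r=a+L2*np.sin(s2)+L3*np.sin(s3+o)+.25*np.sin(s5); z=d+L2*np.cos(s2)+L3*np.cos(s3+o)+.25*np.cos(s5)
    return np.c_[r,z]
for fix in(0,1):
    f=(lambda p:(m(p,Q)-X).ravel()) if fix else (lambda p:(m(np.r_[p[:4],0],Q)-X).ravel())
    o=least_squares(f,[.0,.3,.4,.4,0]); print(o.x.round(4),np.abs(o.fun).max())
```

```text
[0.0427 0.1887 0.5337 0.4099 0.    ] 0.033149891919761365
[0.003  0.174  0.5885 0.4132 0.1065] 0.0005252922763797629
```

Call:
servo_tool(
  series=[
    {"gripper": 100, "translation": [-47, -13, 11], "roll": 0},
    {"gripper": 100, "translation": [-47, -13, 11], "roll": 0},
    {"gripper": 100, "translation": [-47, -13, 11], "roll": 0},
    {"gripper": 100, "translation": [-47, -13, 11], "roll": 0},
    {"gripper": 100, "translation": [-47, -13, 11], "roll": 0},
    {"gripper": 100, "translation": [-47, -13, 11], "roll": 0},
    {"gripper": 100, "translation": [-47, -13, 11], "roll": 0},
    {"gripper": 100, "translation": [-47, -13, 11], "roll": 0},
    {"gripper": 100, "translation": [-47, -13, 11], "roll": 0},
    {"gripper": 100, "translation": [-47, -13, 11], "roll": 0},
    {"gripper": 100, "translation": [-47, -13, 11], "roll": 0},
    {"gripper": 100, "translation": [-47, -13, 11], "roll": 0},
  ],
)

```text
t: 3.9
position: [0.6856, 0.2051, 0.5299]
tcp_rot: [0.564, 3.077, 0.065]
ft_force: [0.4, 0.9, 0.9]
opening: 1.0
grasp_force: 0.0
```

Call:
servo_tool(
  series=[
    {"gripper": 100, "translation": [-47, -13, 11], "roll": 0},
    {"gripper": 100, "translation": [-47, -13, 11], "roll": 0},
    {"gripper": 100, "translation": [0, 0, 0], "roll": -8},
    {"gripper": 100, "translation": [0, 0, 0], "roll": -8},
    {"gripper": 100, "translation": [0, 0, 0], "roll": -8},
    {"gripper": 100, "translation": [0, 0, 0], "roll": -6},
    {"gripper": 100, "translation": [-50, 0, 0], "roll": 0},
    {"gripper": 100, "translation": [-50, 0, 0], "roll": 0},
    {"gripper": 100, "translation": [-50, 0, 0], "roll": 0},
  ],
)

```text
t: 4.8
position: [0.8347, 0.16, 0.4697]
tcp_rot: [-0.247, 3.092, 0.063]
ft_force: [0.7, -0.3, 0.1]
opening: 1.002
grasp_force: 0.0
```

```bash
cat > st.py <<'E'
from h import *
s=r.observe();print(round(s["t"],2),s["position"].round(4),np.round(s["joint_positions"],3));R=cv2.Rodrigues(s["tcp_rot"])[0];print(R.round(3).tolist())
z=R[:,2];print("tilt",np.arccos(-z[2]),"heading",np.arctan2(z[1],z[0]),"-x head",np.arctan2(-R[1,0],-R[0,0]), "F",s["ft_force"].round(1))
E
python3 st.py
```

```text
4.8 [0.8347 0.16   0.4697] [ 0.099  0.931  0.047  0.047  2.123 -1.606]
[[-0.987, -0.16, 0.036], [-0.158, 0.986, 0.044], [-0.043, 0.037, -0.998]]
tilt 0.056571234373854036 heading 0.8794596611221399 -x head 0.158843715587246 F [ 0.7 -0.3  0.1]
```

Call:
servo_tool(
  series=[
    {"gripper": 100, "translation": [-50, 0, 5], "roll": 0},
    {"gripper": 100, "translation": [-50, 0, 5], "roll": 0},
    {"gripper": 100, "translation": [-50, 0, 5], "roll": 0},
    {"gripper": 100, "translation": [-50, 0, 5], "roll": 0},
    {"gripper": 100, "translation": [-50, 0, 5], "roll": 0},
    {"gripper": 100, "translation": [-50, 0, 5], "roll": 0},
    {"gripper": 100, "translation": [-50, 0, 5], "roll": 0},
    {"gripper": 100, "translation": [-50, 0, 5], "roll": 0},
  ],
)

```text
t: 5.6
position: [0.9632, 0.177, 0.3467]
tcp_rot: [-0.225, 2.879, 0.092]
ft_force: [0.0, 0.1, 0.4]
opening: 1.001
grasp_force: 0.0
```

```bash
python3 st.py
```

```text
5.6 [0.9632 0.177  0.3467] [ 0.098  1.081  0.047  0.059  1.759 -1.61 ]
[[-0.956, -0.161, 0.244], [-0.145, 0.986, 0.082], [-0.253, 0.043, -0.966]]
tilt 0.2598814235868008 heading 0.32512892148914974 -x head 0.15049875155955833 F [0.  0.1 0.4]
```

Run:
```python
import numpy as np
L2,L3,o,a,Lt=.5885,.4132,.1065,.003,.265
d=.174+Lt-.25
for tilt in(0,.3,.35,.4,.45):
  for z in(.012,.03):
    for R in(.44,.46,.48,.5,.52,.54,.57):
        x=R-a-Lt*np.sin(tilt); h=z+Lt*np.cos(tilt)-d; D=np.hypot(x,h)
        c=(D*D-L2**2-L3**2)/(2*L2*L3); e=np.arccos(c); q2=np.arctan2(x,h)-np.arctan2(L3*np.sin(e),L2+L3*c)
        print(tilt,z,R,"q2 %.2f q3 %.2f q5 %.2f"%(q2,e-o,np.pi-tilt-q2-e+o)) if z<.02 else 0
```

```text
0 0.012 0.44 q2 0.60 q3 2.18 q5 0.37
0 0.012 0.46 q2 0.61 q3 2.13 q5 0.40
0 0.012 0.48 q2 0.62 q3 2.08 q5 0.44
0 0.012 0.5 q2 0.63 q3 2.03 q5 0.47
0 0.012 0.52 q2 0.65 q3 1.99 q5 0.51
0 0.012 0.54 q2 0.67 q3 1.94 q5 0.54
0 0.012 0.57 q2 0.69 q3 1.86 q5 0.59
0.3 0.012 0.44 q2 0.59 q3 2.37 q5 -0.12
0.3 0.012 0.46 q2 0.60 q3 2.32 q5 -0.08
0.3 0.012 0.48 q2 0.60 q3 2.27 q5 -0.04
0.3 0.012 0.5 q2 0.61 q3 2.23 q5 0.00
0.3 0.012 0.52 q2 0.62 q3 2.18 q5 0.04
0.3 0.012 0.54 q2 0.63 q3 2.13 q5 0.08
0.3 0.012 0.57 q2 0.65 q3 2.06 q5 0.13
0.35 0.012 0.44 q2 0.60 q3 2.40 q5 -0.21
0.35 0.012 0.46 q2 0.61 q3 2.35 q5 -0.17
0.35 0.012 0.48 q2 0.61 q3 2.31 q5 -0.13
0.35 0.012 0.5 q2 0.62 q3 2.26 q5 -0.08
0.35 0.012 0.52 q2 0.63 q3 2.21 q5 -0.05
0.35 0.012 0.54 q2 0.64 q3 2.16 q5 -0.01
0.35 0.012 0.57 q2 0.65 q3 2.09 q5 0.05
0.4 0.012 0.44 q2 0.62 q3 2.43 q5 -0.31
0.4 0.012 0.46 q2 0.62 q3 2.39 q5 -0.26
0.4 0.012 0.48 q2 0.62 q3 2.34 q5 -0.22
0.4 0.012 0.5 q2 0.62 q3 2.29 q5 -0.17
0.4 0.012 0.52 q2 0.63 q3 2.24 q5 -0.13
0.4 0.012 0.54 q2 0.64 q3 2.19 q5 -0.09
0.4 0.012 0.57 q2 0.66 q3 2.12 q5 -0.04
0.45 0.012 0.44 q2 0.63 q3 2.47 q5 -0.41
0.45 0.012 0.46 q2 0.63 q3 2.42 q5 -0.36
0.45 0.012 0.48 q2 0.63 q3 2.37 q5 -0.31
0.45 0.012 0.5 q2 0.64 q3 2.32 q5 -0.27
0.45 0.012 0.52 q2 0.64 q3 2.27 q5 -0.22
0.45 0.012 0.54 q2 0.65 q3 2.23 q5 -0.18
0.45 0.012 0.57 q2 0.66 q3 2.15 q5 -0.12
```

Call:
servo_tool(
  series=[
    {"gripper": 100, "translation": [18, 2, -46], "roll": 0},
    {"gripper": 100, "translation": [18, 2, -46], "roll": 0},
    {"gripper": 100, "translation": [18, 2, -46], "roll": 0},
    {"gripper": 100, "translation": [18, 2, -46], "roll": 0},
    {"gripper": 100, "translation": [18, 2, -46], "roll": 0},
    {"gripper": 100, "translation": [18, 2, -46], "roll": 0},
    {"gripper": 100, "translation": [18, 2, -46], "roll": 0},
    {"gripper": 100, "translation": [0, 0, 0], "roll": 0},
  ],
)

```text
t: 6.4
position: [0.7564, 0.1456, 0.6411]
tcp_rot: [-0.225, 2.856, 0.092]
ft_force: [-1.0, 0.7, 1.7]
opening: 0.998
grasp_force: 0.0
```

```bash
python3 st.py
```

```text
6.4 [0.7564 0.1456 0.6411] [ 0.083  0.646  0.21   0.068  2.008 -1.608]
[[-0.95, -0.162, 0.266], [-0.145, 0.986, 0.084], [-0.276, 0.041, -0.96]]
tilt 0.28303393287256595 heading 0.3051960884667294 -x head 0.1512204433555668 F [-1.   0.7  1.7]
```

Call:
servo_tool(
  series=[
    {"gripper": 100, "translation": [-47, -5, 12], "roll": 0},
    {"gripper": 100, "translation": [-47, -5, 12], "roll": 0},
    {"gripper": 100, "translation": [-47, -5, 12], "roll": 0},
    {"gripper": 100, "translation": [-47, -5, 12], "roll": 0},
    {"gripper": 100, "translation": [-47, -5, 12], "roll": 0},
    {"gripper": 100, "translation": [-47, -5, 12], "roll": 0},
    {"gripper": 100, "translation": [-47, -5, 12], "roll": 0},
  ],
)

```text
t: 7.1
position: [0.9254, 0.1387, 0.5077]
tcp_rot: [-0.209, 2.727, 0.108]
ft_force: [-0.1, -0.0, 0.7]
opening: 0.996
grasp_force: 0.0
```

```bash
python3 st.py
```

```text
7.1 [0.9254 0.1387 0.5077] [ 0.054  0.912  0.047  0.087  1.778 -1.635]
[[-0.908, -0.162, 0.386], [-0.131, 0.986, 0.106], [-0.398, 0.046, -0.916]]
tilt 0.41193210895468 heading 0.26754699674078525 -x head 0.14277681175515736 F [-0.1 -0.   0.7]
```

Call:
servo_tool(
  series=[
    {"gripper": 100, "translation": [-46, 0, 18], "roll": 0},
    {"gripper": 100, "translation": [-46, 0, 18], "roll": 0},
    {"gripper": 100, "translation": [-46, 0, 18], "roll": 0},
    {"gripper": 100, "translation": [40, 0, -30], "roll": 0},
    {"gripper": 100, "translation": [40, 0, -30], "roll": 0},
    {"gripper": 100, "translation": [40, 0, -30], "roll": 0},
    {"gripper": 100, "translation": [40, 0, -20], "roll": 0},
    {"gripper": 100, "translation": [40, 0, -20], "roll": 0},
    {"gripper": 100, "translation": [0, 0, 0], "roll": 8.5},
    {"gripper": 100, "translation": [0, 0, 0], "roll": 8.5},
    {"gripper": 100, "translation": [0, 0, 0], "roll": 8.5},
  ],
)

```text
t: 8.2
position: [0.8072, 0.1199, 0.4844]
tcp_rot: [0.397, 2.64, 0.263]
ft_force: [-0.4, -0.1, -0.3]
opening: 0.999
grasp_force: 0.0
```

Call:
servo_tool(
  series=[
    {"gripper": 100, "translation": [0, 0, 0], "roll": 8.5},
    {"gripper": 100, "translation": [0, 0, 0], "roll": 8.5},
    {"gripper": 100, "translation": [0, 0, 0], "roll": 8.5},
    {"gripper": 100, "translation": [0, 0, 0], "roll": 8.5},
    {"gripper": 100, "translation": [0, 0, 0], "roll": 8.5},
    {"gripper": 100, "translation": [0, 0, 0], "roll": 8.5},
    {"gripper": 100, "translation": [0, 0, 0], "roll": 8.5},
    {"gripper": 100, "translation": [0, 0, 0], "roll": 8.5},
    {"gripper": 100, "translation": [0, 0, 0], "roll": 8.5},
    {"gripper": 100, "translation": [0, 0, 0], "roll": 8.5},
    {"gripper": 100, "translation": [0, 0, 0], "roll": 8.5},
    {"gripper": 100, "translation": [0, 0, 0], "roll": 8.5},
  ],
)

```text
t: 9.4
position: [0.8077, 0.12, 0.4836]
tcp_rot: [2.516, 1.479, 0.712]
ft_force: [-0.5, -0.6, 1.3]
opening: 1.0
grasp_force: 0.0
```

Call:
servo_tool(
  series=[
    {"gripper": 100, "translation": [0, 0, 0], "roll": 8.5},
    {"gripper": 100, "translation": [0, 0, 0], "roll": 8.5},
    {"gripper": 100, "translation": [0, 0, 0], "roll": 8.5},
    {"gripper": 100, "translation": [0, 0, 0], "roll": 8.5},
    {"gripper": 100, "translation": [0, 0, 0], "roll": 8.5},
    {"gripper": 100, "translation": [0, 0, 0], "roll": 8.5},
  ],
)

```text
t: 10.0
position: [0.8077, 0.12, 0.4836]
tcp_rot: [-2.959, -0.256, -0.745]
ft_force: [0.2, 0.5, -0.1]
opening: 1.0
grasp_force: 0.0
```

```bash
python3 st.py
```

```text
10.0 [0.8077 0.12   0.4836] [0.033 0.48  0.973 0.11  1.202 1.417]
[[0.868, 0.181, 0.463], [0.142, -0.983, 0.117], [0.476, -0.036, -0.879]]
tilt 0.49785678064399425 heading 0.24780641618957805 -x head -2.9792960821304257 F [ 0.2  0.5 -0.1]
```

Call:
servo_tool(
  series=[
    {"gripper": 100, "translation": [-42, 19, -3], "roll": 0},
    {"gripper": 100, "translation": [-42, 19, -3], "roll": 0},
    {"gripper": 100, "translation": [-42, 19, -3], "roll": 0},
    {"gripper": 100, "translation": [-42, 19, -3], "roll": 0},
    {"gripper": 100, "translation": [-42, 19, -3], "roll": 0},
    {"gripper": 100, "translation": [-42, 19, -3], "roll": 0},
    {"gripper": 100, "translation": [-42, 19, -3], "roll": 0},
    {"gripper": 100, "translation": [-42, 19, -3], "roll": 0},
    {"gripper": 100, "translation": [-42, 19, -3], "roll": 0},
    {"gripper": 100, "translation": [-42, 19, -3], "roll": 0},
  ],
)

```text
t: 11.0
position: [0.4644, -0.135, 0.3048]
tcp_rot: [-2.962, -0.269, -0.748]
ft_force: [0.7, -1.0, 0.2]
opening: 1.0
grasp_force: 0.0
```

Call:
servo_tool(
  series=[
    {"gripper": 100, "translation": [-10, 1, 18], "roll": 0},
    {"gripper": 100, "translation": [-10, 1, 18], "roll": 0},
    {"gripper": 100, "translation": [-10, 1, 18], "roll": 0},
    {"gripper": 100, "translation": [-10, 1, 18], "roll": 0},
    {"gripper": 100, "translation": [-10, 1, 18], "roll": 0},
    {"gripper": 100, "translation": [-10, 1, 18], "roll": 0},
    {"gripper": 100, "translation": [-10, 1, 18], "roll": 0},
  ],
)

```text
t: 11.7
position: [0.4654, -0.1377, 0.159]
tcp_rot: [-2.961, -0.268, -0.749]
ft_force: [0.3, 0.5, 0.0]
opening: 1.001
grasp_force: 0.0
```

```bash
python3 st.py
```

```text
11.7 [ 0.4654 -0.1377  0.159 ] [-0.637  0.295  2.23   0.961  0.468 -0.089]
[[0.865, 0.187, 0.465], [0.15, -0.982, 0.115], [0.478, -0.03, -0.878]]
tilt 0.4994777642395059 heading 0.24347785161013874 -x head -2.96948115468446 F [0.3 0.5 0. ]
```

Call:
servo_tool(
  series=[
    {"gripper": 100, "translation": [-10, 1, 18], "roll": 0},
    {"gripper": 100, "translation": [-10, 1, 18], "roll": 0},
    {"gripper": 100, "translation": [-10, 1, 18], "roll": 0},
    {"gripper": 100, "translation": [-10, 1, 18], "roll": 0},
    {"gripper": 100, "translation": [-10, 1, 18], "roll": 0},
    {"gripper": 100, "translation": [-10, 1, 18], "roll": 0},
  ],
)

```text
t: 12.3
position: [0.4651, -0.1406, 0.034]
tcp_rot: [-2.962, -0.268, -0.755]
ft_force: [0.4, 0.0, 0.0]
opening: 0.997
grasp_force: 0.0
```

```bash
python3 st.py
```

```text
12.3 [ 0.4651 -0.1406  0.034 ] [-0.644  0.594  2.335  1.866  0.399 -1.079]
[[0.864, 0.186, 0.468], [0.15, -0.982, 0.114], [0.481, -0.028, -0.876]]
tilt 0.502288901609211 heading 0.23844304606949573 -x head -2.969528216215303 F [0.4 0.  0. ]
```

Call:
servo_tool(
  series=[
    {"gripper": 100, "translation": [-12, 0, -6], "roll": 1.7},
    {"gripper": 100, "translation": [0, -23, 3], "roll": 0},
    {"gripper": 100, "translation": [0, -23, 3], "roll": 0},
    {"gripper": 100, "translation": [0, -23, 3], "roll": 0},
    {"gripper": 100, "translation": [0, -23, 3], "roll": 0},
    {"gripper": 100, "translation": [0, -23, 3], "roll": 0},
    {"gripper": 100, "translation": [0, -23, 3], "roll": 0},
    {"gripper": 100, "translation": [0, -23, 3], "roll": 0},
    {"gripper": 100, "translation": [0, -23, 3], "roll": 0},
    {"gripper": 100, "translation": [0, 0, 0], "roll": 0},
  ],
)

```text
t: 13.3
position: [0.4309, 0.0463, 0.0222]
tcp_rot: [-2.954, -0.223, -0.747]
ft_force: [0.1, 0.2, -0.5]
opening: 0.998
grasp_force: 0.0
```

```bash
cat >> st.py <<'E'
M=np.array([.645,.008,.157]); c,q=np.cos(M[2]),np.sin(M[2])
d=s["position"][:2]-M[:2]; print("TCP in marks",c*d[0]+q*d[1],-q*d[0]+c*d[1])
E
python3 st.py; python3 -c "
from h import *
cv2.imwrite('pics/b1.png',r.read_camera('side')[60:320,90:340,::-1].repeat(2,0).repeat(2,1))"
```

```text
13.3 [0.4309 0.0463 0.0222] [-0.172  0.629  2.524  2.727  0.512 -1.481]
[[0.87, 0.162, 0.465], [0.12, -0.986, 0.119], [0.478, -0.048, -0.877]]
tilt 0.5010782638813123 heading 0.25059908995010766 -x head -3.004859697542592 F [ 0.1  0.2 -0.5]
TCP in marks -0.20549866778539125 0.07126941293896177
```

View pics/b1.png

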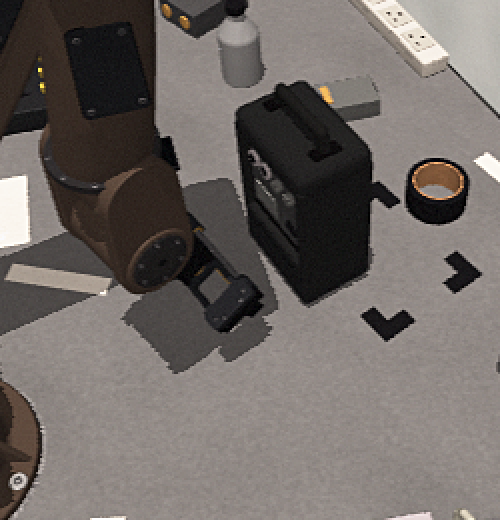

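Call:
servo_tool(
  series=[
    {"gripper": 100, "translation": [7.4, 0, 7.4], "roll": 0},
    {"gripper": 100, "translation": [8.8, 0, 4.8], "roll": 0},
    {"gripper": 100, "translation": [8.8, 0, 4.8], "roll": 0},
    {"gripper": 100, "translation": [8.8, 0, 4.8], "roll": 0},
    {"gripper": 100, "translation": [4.4, 0, 2.4], "roll": 0},
    {"gripper": 100, "translation": [1.8, 0, 1], "roll": 0},
    {"gripper": 100, "translation": [1.8, 0, 1], "roll": 0},
    {"gripper": 100, "translation": [1.8, 0, 1], "roll": 0},
    {"gripper": 100, "translation": [1.8, 0, 1], "roll": 0},
    {"gripper": 100, "translation": [1.8, 0, 1], "roll": 0},
    {"gripper": 100, "translation": [1.8, 0, 1], "roll": 0},
    {"gripper": 100, "translation": [1.8, 0, 1], "roll": 0},
  ],
)

```text
t: 14.55
position: [0.4838, 0.0542, 0.017]
tcp_rot: [-2.961, -0.217, -0.728]
ft_force: [-11.7, -4.7, 7.0]
opening: 1.002
grasp_force: 6.2
```

```bash
python3 st.py
```

```text
14.55 [0.4838 0.0542 0.017 ] [-0.121  0.632  2.385  2.659  0.374 -1.344]
[[0.877, 0.158, 0.454], [0.117, -0.986, 0.116], [0.466, -0.048, -0.883]]
tilt 0.48814591574754157 heading 0.24950078068642353 -x head -3.008718161506448 F [-11.7  -4.7   7. ]
TCP in marks -0.15198638228879632 0.07087774323220128
```

Call:
servo_tool(
  series=[
    {"gripper": 100, "translation": [2.6, 0, 1.4], "roll": 0},
    {"gripper": 100, "translation": [3.5, 0, 1.9], "roll": 0},
    {"gripper": 100, "translation": [4.4, 0, 2.3], "roll": 0},
    {"gripper": 100, "translation": [4.4, 0, 2.3], "roll": 0},
    {"gripper": 100, "translation": [4.4, 0, 2.3], "roll": 0},
    {"gripper": 100, "translation": [4.4, 0, 2.3], "roll": 0},
    {"gripper": 100, "translation": [4.4, 0, 2.3], "roll": 0},
    {"gripper": 100, "translation": [4.4, 0, 2.3], "roll": 0},
  ],
)

```text
t: 15.35
position: [0.5198, 0.0602, 0.017]
tcp_rot: [-2.961, -0.22, -0.727]
ft_force: [-12.6, -1.9, 4.8]
opening: 1.0
grasp_force: 6.3
```

```bash
python3 st.py
cat > b.py <<'E'
from h import *
import sys
cams={n:r.get_calibration(n) for n in("top","side")}
M=np.array([.645,.008,.157]); c,q=np.cos(M[2]),np.sin(M[2])
for n in cams:
    r.read_camera(n); ds=[d for d in r.outline_of("speaker",n) if d["mask"].sum()>800]
    if not ds: print(n,"none"); continue
    p,e=fit(spk,{n:cams[n]},{n:max(ds,key=lambda d:d["confidence"])["mask"].astype(np.float32)},eval(sys.argv[1])); d=p[:2]-M[:2]
    print(n,"err",e,"in marks",c*d[0]+q*d[1],-q*d[0]+c*d[1],p[2]-M[2])
E
python3 b.py "[.58,.062,.1]"
```

```text
15.35 [0.5198 0.0602 0.017 ] [-0.094  0.638  2.296  2.576  0.299 -1.231]
[[0.877, 0.159, 0.454], [0.119, -0.986, 0.116], [0.466, -0.048, -0.884]]
tilt 0.4874695713878709 heading 0.25012946790509216 -x head -3.006557079685625 F [-12.6  -1.9   4.8]
TCP in marks -0.11548316553384691 0.07115367757137434
top err 0.06374739855527878 in marks -0.05077857790698935 0.07170202172785456 -0.01152161268211735
side err 0.09839366376399994 in marks -0.05055729011462043 0.07200606093327619 -0.10296938956417553
```

Call:
servo_tool(
  series=[
    {"gripper": 100, "translation": [4.4, 0, 2.3], "roll": 0},
    {"gripper": 100, "translation": [4.4, 0, 2.3], "roll": 0},
    {"gripper": 100, "translation": [4.4, 0, 2.3], "roll": 0},
    {"gripper": 100, "translation": [4.4, 0, 2.3], "roll": 0},
    {"gripper": 100, "translation": [4.4, 0, 2.3], "roll": 0},
    {"gripper": 100, "translation": [4.4, 0, 2.3], "roll": 0},
    {"gripper": 100, "translation": [4.4, 0, 2.3], "roll": 0},
    {"gripper": 100, "translation": [4.4, 0, 2.3], "roll": 0},
    {"gripper": 100, "translation": [3.5, 0, 1.9], "roll": 0},
    {"gripper": 100, "translation": [1.8, 0, 0.9], "roll": 0},
    {"gripper": 100, "translation": [0, 0, 0], "roll": 0},
  ],
)

```text
t: 16.65
position: [0.5655, 0.0674, 0.0172]
tcp_rot: [-2.961, -0.22, -0.729]
ft_force: [-8.0, -0.6, -0.4]
opening: 0.998
grasp_force: 4.0
```

```bash
python3 st.py; python3 b.py "[.64,.08,.15]"
```

```text
16.65 [0.5655 0.0674 0.0172] [-0.068  0.654  2.185  2.408  0.22  -1.03 ]
[[0.876, 0.159, 0.455], [0.119, -0.986, 0.116], [0.467, -0.047, -0.883]]
tilt 0.4885024606541327 heading 0.24919870476050776 -x head -3.0064021619112 F [-8.  -0.6 -0.4]
TCP in marks -0.06918135719490077 0.07112426375670924
top err 0.04691767320036888 in marks -0.005042174730605985 0.07151251823036696 -0.002270246820822136
side err 0.1421467661857605 in marks -0.002350170717118384 0.07363508217614848 -0.15439404648759256
```

Call:
servo_tool(
  series=[
    {"gripper": 100, "translation": [2.6, 0, 1.4], "roll": 0},
    {"gripper": 100, "translation": [0, 0, 0], "roll": 0},
    {"gripper": 100, "translation": [-8.8, 0, -4.6], "roll": 0},
    {"gripper": 100, "translation": [-22, 0, -11.5], "roll": 0},
    {"gripper": 100, "translation": [-22, 0, -11.5], "roll": 0},
    {"gripper": 100, "translation": [-22, 0, -11.5], "roll": 0},
    {"gripper": 100, "translation": [-22, 0, -11.5], "roll": 0},
    {"gripper": 100, "translation": [7, 25, -13], "roll": 0},
    {"gripper": 100, "translation": [7, 25, -13], "roll": 0},
    {"gripper": 100, "translation": [0, 25, 0], "roll": 0},
    {"gripper": 100, "translation": [0, 25, 0], "roll": 0},
    {"gripper": 100, "translation": [0, 25, 0], "roll": 0},
  ],
)

```text
t: 18.05
position: [0.4831, -0.0751, 0.0409]
tcp_rot: [-2.959, -0.22, -0.736]
ft_force: [0.1, 0.7, -0.0]
opening: 0.999
grasp_force: 0.0
```

Call:
servo_tool(
  series=[
    {"gripper": 100, "translation": [0, 25, 0], "roll": 0},
    {"gripper": 100, "translation": [0, 25, 0], "roll": 0},
    {"gripper": 100, "translation": [0, 25, 0], "roll": 0},
    {"gripper": 100, "translation": [10, 0, -18], "roll": 0},
    {"gripper": 100, "translation": [10, 0, -18], "roll": 0},
    {"gripper": 100, "translation": [10, 0, -18], "roll": 0},
    {"gripper": 100, "translation": [10, 0, -18], "roll": 0},
    {"gripper": 100, "translation": [10, 0, -18], "roll": 0},
    {"gripper": 100, "translation": [10, 0, -18], "roll": 0},
    {"gripper": 100, "translation": [10, 0, -18], "roll": 0},
    {"gripper": 100, "translation": [10, 0, -18], "roll": 0},
    {"gripper": 100, "translation": [10, 0, -18], "roll": 0},
  ],
)

```text
t: 19.25
position: [0.499, -0.1561, 0.223]
tcp_rot: [-2.959, -0.22, -0.735]
ft_force: [0.3, 0.4, 0.0]
opening: 0.999
grasp_force: 0.0
```

```bash
python3 st.py;python3 b.py "[.64,.08,.15]"
```

```text
19.25 [ 0.499  -0.1561  0.223 ] [-0.623  0.232  2.065  0.671  0.622  0.289]
[[0.874, 0.159, 0.459], [0.119, -0.986, 0.117], [0.471, -0.048, -0.881]]
tilt 0.49302533116523883 heading 0.24914488144631727 -x head -3.006775027863708 F [0.3 0.4 0. ]
TCP in marks -0.16989981243189947 -0.1392454946324376
top none
side err 0.2737269699573517 in marks 0.010371478828279537 0.07516866914530553 -0.30816421100983726
```

Call:
servo_tool(
  series=[
    {"gripper": 100, "translation": [-25, 13, -35], "roll": 0},
    {"gripper": 100, "translation": [-25, 13, -35], "roll": 0},
    {"gripper": 100, "translation": [-25, 13, -35], "roll": 0},
    {"gripper": 100, "translation": [-25, 13, -35], "roll": 0},
    {"gripper": 100, "translation": [-25, 13, -35], "roll": 0},
    {"gripper": 100, "translation": [-25, 13, -35], "roll": 0},
    {"gripper": 100, "translation": [-25, 13, -35], "roll": 0},
    {"gripper": 100, "translation": [-25, 13, -35], "roll": 0},
    {"gripper": 100, "translation": [-25, 13, -35], "roll": 0},
    {"gripper": 100, "translation": [-25, 13, -35], "roll": 0},
  ],
)

```text
t: 20.45
position: [0.1393, -0.3554, 0.4062]
tcp_rot: [-2.957, -0.22, -0.738]
ft_force: [0.4, -1.0, 0.3]
opening: 1.001
grasp_force: 0.0
```

```bash
python3 st.py;python3 b.py "[.64,.08,.15]"
```

```text
20.45 [ 0.1393 -0.3554  0.4062] [-1.705 -0.013  1.819  0.456  1.539 -0.345]
[[0.873, 0.16, 0.46], [0.118, -0.986, 0.118], [0.473, -0.049, -0.88]]
tilt 0.49537550284627563 heading 0.25100084635300957 -x head -3.0071989669557357 F [ 0.4 -1.   0.3]
TCP in marks -0.5562777562033087 -0.2798751396634354
top err 0.059227362275123596 in marks -0.0015625234344172866 0.07168632588145159 -0.012876746726559557
side err 0.08444197475910187 in marks -0.003612228094558849 0.07263774817386746 -0.11460210833572154
```

Call:
servo_tool(
  series=[
    {"gripper": 100, "translation": [-18.5, 19, -36], "roll": 0},
    {"gripper": 100, "translation": [-18.5, 19, -36], "roll": 0},
    {"gripper": 100, "translation": [-18.5, 19, -36], "roll": 0},
    {"gripper": 100, "translation": [-18.5, 19, -36], "roll": 0},
    {"gripper": 100, "translation": [-18.5, 19, -36], "roll": 0},
    {"gripper": 100, "translation": [-18.5, 19, -36], "roll": 0},
    {"gripper": 100, "translation": [-18.5, 19, -36], "roll": 0},
    {"gripper": 100, "translation": [-18.5, 19, -36], "roll": 0},
    {"gripper": 100, "translation": [-18.5, 19, -36], "roll": 0},
    {"gripper": 100, "translation": [-22, 42, -14], "roll": 0},
    {"gripper": 100, "translation": [-22, 42, -14], "roll": 0},
    {"gripper": 100, "translation": [-22, 42, -14], "roll": 0},
  ],
)

```text
t: 21.85
position: [-0.1624, -0.6768, 0.5996]
tcp_rot: [-2.964, -0.218, -0.748]
ft_force: [-0.0, -0.9, 1.8]
opening: 0.998
grasp_force: 0.0
```

```bash
cat >> st.py <<'E'
a=np.arctan2(s["position"][1],s["position"][0]) 
for h in(s["joint_positions"][0],): print("outward 49mm along j1:",(49*R.T@np.array([np.cos(h),np.sin(h),0])).round(1))
E
python3 st.py
```

```text
21.85 [-0.1624 -0.6768  0.5996] [-2.046  0.785  0.101  0.646  2.491 -0.146]
[[0.871, 0.156, 0.466], [0.119, -0.987, 0.109], [0.477, -0.04, -0.878]]
tilt 0.49909821854022146 heading 0.23029809254412062 -x head -3.0061857282333477 F [-0.  -0.9  1.8]
TCP in marks -0.9044907095326776 -0.550101883644349
outward 49mm along j1: [-24.7  39.5 -15.2]
```

Call:
servo_tool(
  series=[
    {"gripper": 100, "translation": [-24, 40, -15], "roll": 0},
    {"gripper": 100, "translation": [-24, 40, -15], "roll": 0},
    {"gripper": 100, "translation": [-24, 40, -15], "roll": 0},
    {"gripper": 100, "translation": [-24, 40, -13], "roll": 0},
    {"gripper": 100, "translation": [-24, 40, -10], "roll": 0},
    {"gripper": 100, "translation": [-24, 40, -8], "roll": 0},
  ],
)

```text
t: 22.45
position: [-0.2216, -0.7793, 0.4747]
tcp_rot: [3.019, 0.181, 0.748]
ft_force: [-0.9, -0.9, -0.2]
opening: 1.001
grasp_force: 0.0
```

```bash
python3 st.py
```

```text
22.45 [-0.2216 -0.7793  0.4747] [-2.068  0.96   0.051  0.576  2.292 -0.265]
[[0.878, 0.106, 0.467], [0.118, -0.993, 0.003], [0.464, 0.053, -0.884]]
tilt 0.48579314467269485 heading 0.0058703624726152235 -x head -3.0074506237899157 F [-0.9 -0.9 -0.2]
TCP in marks -0.9790356618662168 -0.6420756240652687
outward 49mm along j1: [-25.6  40.3 -11. ]
```

Call:
servo_tool(
  series=[
    {"gripper": 100, "translation": [36, -26, -19], "roll": 0},
    {"gripper": 100, "translation": [36, -26, -19], "roll": 0},
    {"gripper": 100, "translation": [36, -26, -19], "roll": 0},
    {"gripper": 100, "translation": [-30, 36, -13], "roll": 0},
    {"gripper": 100, "translation": [-30, 36, -13], "roll": 0},
    {"gripper": 100, "translation": [-30, 36, -13], "roll": 0},
    {"gripper": 100, "translation": [-30, 36, -10], "roll": 0},
    {"gripper": 100, "translation": [-30, 36, -8], "roll": 0},
    {"gripper": 100, "translation": [-30, 36, -6], "roll": 0},
    {"gripper": 100, "translation": [-30, 36, -4], "roll": 0},
    {"gripper": 100, "translation": [-30, 36, -2], "roll": 0},
    {"gripper": 100, "translation": [-30, 36, 0], "roll": 0},
  ],
)

```text
t: 23.65
position: [-0.296, -0.8291, 0.4057]
tcp_rot: [2.889, 0.115, 0.683]
ft_force: [0.4, 0.6, -0.3]
opening: 1.002
grasp_force: 0.0
```

```bash
python3 st.py
```

```text
23.65 [-0.296  -0.8291  0.4057] [-2.132  1.04   0.051  0.564  2.104 -0.362]
[[0.892, 0.036, 0.451], [0.114, -0.982, -0.148], [0.437, 0.183, -0.88]]
tilt 0.4941416363786474 heading -0.3166346623047218 -x head -3.014373481458107 F [ 0.4  0.6 -0.3]
TCP in marks -1.0602859204113975 -0.67966284874311
outward 49mm along j1: [-28.   39.8  -5.6]
```

Call:
servo_tool(
  series=[
    {"gripper": 100, "translation": [36, -23, -24], "roll": 0},
    {"gripper": 100, "translation": [36, -23, -24], "roll": 0},
    {"gripper": 100, "translation": [-30, 38, -7], "roll": 0},
    {"gripper": 100, "translation": [-30, 38, -6], "roll": 0},
    {"gripper": 100, "translation": [-30, 38, -4], "roll": 0},
    {"gripper": 100, "translation": [-30, 38, -2], "roll": 0},
    {"gripper": 100, "translation": [-30, 38, 0], "roll": 0},
    {"gripper": 100, "translation": [-30, 38, 2], "roll": 0},
    {"gripper": 100, "translation": [-30, 38, 4], "roll": 0},
    {"gripper": 100, "translation": [-30, 38, 6], "roll": 0},
    {"gripper": 100, "translation": [-30, 38, 8], "roll": 0},
    {"gripper": 100, "translation": [-30, 38, 10], "roll": 0},
  ],
)

```text
t: 24.85
position: [-0.3702, -0.9109, 0.2945]
tcp_rot: [2.713, 0.031, 0.555]
ft_force: [0.8, 0.4, 0.9]
opening: 1.0
grasp_force: 0.0
```

```bash
python3 st.py
```

```text
24.85 [-0.3702 -0.9109  0.2945] [-2.168  1.169  0.051  0.556  1.795 -0.458]
[[0.922, -0.052, 0.384], [0.094, -0.931, -0.352], [0.375, 0.36, -0.854]]
tilt 0.5472857307694066 heading -0.7422133462859486 -x head -3.039891171156886 F [0.8 0.4 0.9]
TCP in marks -1.146392741826247 -0.7488233258663418
outward 49mm along j1: [-29.2  39.2   3.7]
```

Call:
servo_tool(
  series=[
    {"gripper": 100, "translation": [-30, 38, 6], "roll": 0},
    {"gripper": 100, "translation": [-30, 38, 8], "roll": 0},
    {"gripper": 100, "translation": [0, 0, 0], "roll": -8.5},
    {"gripper": 100, "translation": [0, 0, 0], "roll": -8.5},
    {"gripper": 100, "translation": [0, 0, 0], "roll": -8.5},
    {"gripper": 100, "translation": [0, 0, 0], "roll": -8.5},
    {"gripper": 100, "translation": [0, 0, 0], "roll": -8.5},
    {"gripper": 100, "translation": [0, 0, 0], "roll": -8.5},
    {"gripper": 100, "translation": [0, 0, 0], "roll": -8.5},
    {"gripper": 100, "translation": [0, 0, 0], "roll": -8.5},
    {"gripper": 100, "translation": [0, 0, 0], "roll": -8.5},
    {"gripper": 100, "translation": [0, 0, 0], "roll": -8.5},
  ],
)

```text
t: 26.05
position: [-0.3873, -0.9292, 0.2658]
tcp_rot: [1.885, 1.754, -0.01]
ft_force: [-0.0, -0.3, 1.3]
opening: 1.0
grasp_force: 0.0
```

```bash
cat >> st.py <<'E'
import sys
m=np.array([[c,-q,0],[q,c,0],[0,0,1]]); print("x,y,z axes in marks:",(m.T@R).T.round(3).tolist())
phi=np.degrees(np.arctan2((m.T@R)[1,1],(m.T@R)[1,0])); print("roll to bring y square:",(phi+90)%180-90)
p=s["position"]
for w in sys.argv[1:]:
    w=np.array(eval(w)); d=1000*R.T@(w-p); n=int(np.ceil(np.linalg.norm(d)/48)); print(w,n,"rows",(d/n).round(1)); p=w
E
python3 st.py "[-.15,-.45,.5]" "[.35,-.35,.5]" "[.55,.1,.5]" "[.61,.26,.5]"
```

```text
26.05 [-0.3873 -0.9292  0.2658] [-2.174  1.202  0.051  0.557  1.717 -1.97 ]
[[0.145, 0.921, 0.36], [0.917, 0.012, -0.398], [-0.371, 0.388, -0.844]]
tilt 0.5668738189438616 heading -0.8349090589615344 -x head -1.727189104656695 F [-0.  -0.3  1.3]
TCP in marks -1.1661091810074464 -0.7642732493719275
outward 49mm along j1: [-41.  -26.1   6. ]
x,y,z axes in marks: [[0.286, 0.883, -0.371], [0.912, -0.133, 0.388], [0.294, -0.45, -0.844]]
roll to bring y square: -8.530452859778507
[-0.15 -0.45  0.5 ] 13 rows [ 29.8  24.2 -23.3]
[ 0.35 -0.35  0.5 ] 11 rows [14.9 42.  12.8]
[0.55 0.1  0.5 ] 11 rows [40.2 17.2 -9.7]
[0.61 0.26 0.5 ] 4 rows [ 38.9  14.3 -10.5]
```

Call:
servo_tool(
  series=[
    {"gripper": 100, "translation": [30, 24, -23], "roll": 0},
    {"gripper": 100, "translation": [30, 24, -23], "roll": 0},
    {"gripper": 100, "translation": [30, 24, -23], "roll": 0},
    {"gripper": 100, "translation": [30, 24, -23], "roll": 0},
    {"gripper": 100, "translation": [30, 24, -23], "roll": 0},
    {"gripper": 100, "translation": [30, 24, -23], "roll": 0},
    {"gripper": 100, "translation": [30, 24, -23], "roll": 0},
    {"gripper": 100, "translation": [30, 24, -23], "roll": 0},
    {"gripper": 100, "translation": [30, 24, -23], "roll": 0},
    {"gripper": 100, "translation": [30, 24, -23], "roll": 0},
    {"gripper": 100, "translation": [30, 24, -23], "roll": 0},
    {"gripper": 100, "translation": [30, 24, -23], "roll": 0},
  ],
)

```text
t: 27.25
position: [-0.1863, -0.5232, 0.4656]
tcp_rot: [1.888, 1.746, -0.008]
ft_force: [0.3, -0.8, 0.9]
opening: 0.999
grasp_force: 0.0
```

Call:
servo_tool(
  series=[
    {"gripper": 100, "translation": [15, 42, 10], "roll": 0},
    {"gripper": 100, "translation": [15, 42, 10], "roll": 0},
    {"gripper": 100, "translation": [15, 42, 10], "roll": 0},
    {"gripper": 100, "translation": [15, 42, 10], "roll": 0},
    {"gripper": 100, "translation": [15, 42, 10], "roll": 0},
    {"gripper": 100, "translation": [15, 42, 10], "roll": 0},
    {"gripper": 100, "translation": [15, 42, 10], "roll": 0},
    {"gripper": 100, "translation": [15, 42, 10], "roll": 0},
    {"gripper": 100, "translation": [15, 42, 10], "roll": 0},
  ],
)

```text
t: 28.15
position: [0.2147, -0.4329, 0.487]
tcp_rot: [1.888, 1.746, -0.009]
ft_force: [-0.6, -2.4, -0.7]
opening: 0.997
grasp_force: 0.0
```

```bash
python3 st.py "[.45,-.1,.5]" "[.6,.15,.5]" "[.60,.28,.45]"
```

```text
28.15 [ 0.2147 -0.4329  0.487 ] [-1.418 -0.12   1.74   0.347  1.057 -1.44 ]
[[0.151, 0.92, 0.361], [0.916, 0.007, -0.4], [-0.371, 0.392, -0.842]]
tilt 0.5695984324858582 heading -0.8361610154729848 -x head -1.7338162759231839 F [-0.6 -2.4 -0.7]
TCP in marks -0.49390756753340453 -0.36819509481759377
outward 49mm along j1: [-43.3   6.5  22.1]
x,y,z axes in marks: [[0.292, 0.882, -0.371], [0.91, -0.137, 0.392], [0.294, -0.452, -0.842]]
roll to bring y square: -8.823425154224182
[ 0.45 -0.1   0.5 ] 9 rows [37.3 24.9 -6.6]
[0.6  0.15 0.5 ] 7 rows [36.  20.  -6.5]
[0.6  0.28 0.45] 3 rows [45.9 -6.2 -3.3]
```

Call:
servo_tool(
  series=[
    {"gripper": 100, "translation": [37, 25, -7], "roll": 0},
    {"gripper": 100, "translation": [37, 25, -7], "roll": 0},
    {"gripper": 100, "translation": [37, 25, -7], "roll": 0},
    {"gripper": 100, "translation": [37, 25, -7], "roll": 0},
    {"gripper": 100, "translation": [37, 25, -7], "roll": 0},
    {"gripper": 100, "translation": [37, 25, -7], "roll": 0},
    {"gripper": 100, "translation": [37, 25, -7], "roll": 0},
    {"gripper": 100, "translation": [37, 25, -7], "roll": 0},
    {"gripper": 100, "translation": [37, 25, -7], "roll": 0},
  ],
)

```text
t: 29.05
position: [0.4458, -0.1024, 0.5038]
tcp_rot: [1.887, 1.749, -0.01]
ft_force: [0.4, -1.1, -0.0]
opening: 1.0
grasp_force: 0.0
```

Call:
servo_tool(
  series=[
    {"gripper": 100, "translation": [36, 20, -7], "roll": 0},
    {"gripper": 100, "translation": [36, 20, -7], "roll": 0},
    {"gripper": 100, "translation": [36, 20, -7], "roll": 0},
    {"gripper": 100, "translation": [36, 20, -7], "roll": 0},
    {"gripper": 100, "translation": [36, 20, -7], "roll": 0},
    {"gripper": 100, "translation": [36, 20, -7], "roll": 0},
    {"gripper": 100, "translation": [36, 20, -7], "roll": 0},
    {"gripper": 100, "translation": [45, -6, -3], "roll": 0},
    {"gripper": 100, "translation": [45, -6, -3], "roll": 0},
    {"gripper": 100, "translation": [45, -6, -3], "roll": -8},
  ],
)

```text
t: 30.05
position: [0.5942, 0.2758, 0.4551]
tcp_rot: [1.761, 1.879, -0.065]
ft_force: [-0.1, -0.4, 0.6]
opening: 1.001
grasp_force: 0.0
```

```bash
python3 st.py "[.607,.25,.3]" "[.607,.25,.05]" "[.607,.25,.035]"
```

```text
30.05 [0.5942 0.2758 0.4551] [ 0.554  0.376  1.231 -0.563  1.445  0.536]
[[0.018, 0.933, 0.359], [0.906, 0.137, -0.4], [-0.423, 0.332, -0.843]]
tilt 0.5675436558269796 heading -0.8403109400035279 -x head -1.5902338041419035 F [-0.1 -0.4  0.6]
TCP in marks -0.008330811246293007 0.2724135754659872
outward 49mm along j1: [24.1 42.4  4.6]
x,y,z axes in marks: [[0.159, 0.892, -0.423], [0.943, -0.011, 0.332], [0.292, -0.452, -0.843]]
roll to bring y square: -0.6953316241443446
[0.607 0.25  0.3  ] 4 rows [ 10.6 -10.8  36.4]
[0.607 0.25  0.05 ] 6 rows [ 17.6 -13.8  35.1]
[0.607 0.25  0.035] 1 rows [ 6.3 -5.  12.6]
```

Call:
servo_tool(
  series=[
    {"gripper": 100, "translation": [10.6, -10.8, 36.4], "roll": -0.7},
    {"gripper": 100, "translation": [10.6, -10.8, 36.4], "roll": 0},
    {"gripper": 100, "translation": [10.6, -10.8, 36.4], "roll": 0},
    {"gripper": 100, "translation": [10.6, -10.8, 36.4], "roll": 0},
    {"gripper": 100, "translation": [17.6, -13.8, 35.1], "roll": 0},
    {"gripper": 100, "translation": [17.6, -13.8, 35.1], "roll": 0},
    {"gripper": 100, "translation": [17.6, -13.8, 35.1], "roll": 0},
    {"gripper": 100, "translation": [17.6, -13.8, 35.1], "roll": 0},
    {"gripper": 100, "translation": [8.8, -6.9, 17.5], "roll": 0},
    {"gripper": 100, "translation": [8.8, -6.9, 17.5], "roll": 0},
    {"gripper": 100, "translation": [0, 0, 0], "roll": 0},
  ],
)

```text
t: 31.15
position: [0.6049, 0.246, 0.0907]
tcp_rot: [1.752, 1.891, -0.075]
ft_force: [-0.2, 0.1, -0.2]
opening: 1.002
grasp_force: 0.0
```

```bash
python3 st.py; python3 b.py "[.635,.08,.15]"; python3 -c "
from h import *
cv2.imwrite('pics/b2.png',np.hstack([r.read_camera(n)[60:300,150:350,::-1].repeat(2,0).repeat(2,1) for n in('side','top')]))"
```

```text
31.15 [0.6049 0.246  0.0907] [ 0.504  0.683  1.715 -0.823  0.795  1.035]
[[0.006, 0.935, 0.355], [0.904, 0.147, -0.402], [-0.428, 0.323, -0.844]]
tilt 0.5661638775603275 heading -0.8480022803392985 -x head -1.5776283471970807 F [-0.2  0.1 -0.2]
TCP in marks -0.0023948468924681887 0.24134804302107785
outward 49mm along j1: [21.6 43.6  5.7]
x,y,z axes in marks: [[0.147, 0.892, -0.428], [0.946, -0.001, 0.323], [0.288, -0.453, -0.844]]
roll to bring y square: -0.08222014944924183
top err 0.035099808126688004 in marks -0.0014716685049088862 0.07130807770651694 -0.01070966135893564
side err 0.058084771037101746 in marks -0.0033087336766850026 0.07351556471807279 -0.0590495747531426
```

View pics/b2.png

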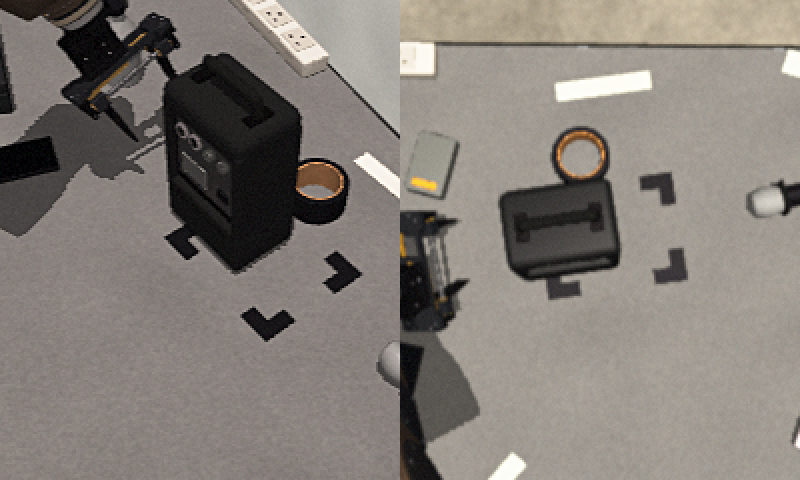

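Call:
servo_tool(
  series=[
    {"gripper": 100, "translation": [12, -9, 24], "roll": 0},
    {"gripper": 100, "translation": [12, -9, 24], "roll": 0},
    {"gripper": 100, "translation": [-12.5, 0, 6.3], "roll": 0},
    {"gripper": 100, "translation": [-12.5, 0, 6.3], "roll": 0},
    {"gripper": 100, "translation": [-12.5, 0, 6.3], "roll": 0},
    {"gripper": 100, "translation": [-12.5, 0, 6.3], "roll": 0},
    {"gripper": 100, "translation": [-8.9, 0, 4.5], "roll": 0},
    {"gripper": 100, "translation": [-2.7, 0, 1.4], "roll": 0},
    {"gripper": 100, "translation": [-1.8, 0, 0.9], "roll": 0},
    {"gripper": 100, "translation": [-1.8, 0, 0.9], "roll": 0},
    {"gripper": 100, "translation": [0, 0, 0], "roll": 0},
  ],
)

```text
t: 32.55
position: [0.6196, 0.1731, 0.038]
tcp_rot: [1.753, 1.885, -0.068]
ft_force: [1.3, 0.2, -0.1]
opening: 0.998
grasp_force: 0.0
```

```bash
python3 st.py
```

```text
32.55 [0.6196 0.1731 0.038 ] [ 0.384  0.737  1.808 -1.004  0.644  1.153]
[[0.011, 0.933, 0.359], [0.905, 0.144, -0.401], [-0.426, 0.33, -0.842]]
tilt 0.5688899793641715 heading -0.8404391252707395 -x head -1.5830027315784294 F [ 1.3  0.2 -0.1]
TCP in marks 0.000678582839881342 0.16705316937168216
outward 49mm along j1: [17.1 45.   9. ]
x,y,z axes in marks: [[0.152, 0.892, -0.426], [0.944, -0.004, 0.33], [0.292, -0.453, -0.842]]
roll to bring y square: -0.2453218959405632
```

Call:
servo_tool(
  series=[
    {"gripper": 100, "translation": [-1.8, 0, 0.9], "roll": 0},
    {"gripper": 100, "translation": [-1.8, 0, 0.9], "roll": 0},
    {"gripper": 100, "translation": [-1.8, 0, 0.9], "roll": 0},
    {"gripper": 100, "translation": [-1.8, 0, 0.9], "roll": 0},
    {"gripper": 100, "translation": [-2.7, 0, 1.4], "roll": 0},
    {"gripper": 100, "translation": [-3.6, 0, 1.8], "roll": 0},
    {"gripper": 100, "translation": [-4.5, 0, 2.3], "roll": 0},
    {"gripper": 100, "translation": [-4.5, 0, 2.3], "roll": 0},
    {"gripper": 100, "translation": [-4.5, 0, 2.3], "roll": 0},
  ],
)

```text
t: 33.45
position: [0.6246, 0.1446, 0.038]
tcp_rot: [1.753, 1.887, -0.064]
ft_force: [-1.6, 10.7, 1.4]
opening: 0.998
grasp_force: 5.3
```

```bash
python3 st.py; python3 b.py "[.635,.06,.15]"
```

```text
33.45 [0.6246 0.1446 0.038 ] [ 0.335  0.729  1.832 -1.046  0.609  1.152]
[[0.01, 0.932, 0.361], [0.906, 0.145, -0.398], [-0.423, 0.331, -0.843]]
tilt 0.567520206939577 heading -0.833617966316479 -x head -1.5812875539588023 F [-1.6 10.7  1.4]
TCP in marks 0.0011651449563236452 0.13814222686220035
outward 49mm along j1: [15.  45.5 10.3]
x,y,z axes in marks: [[0.151, 0.893, -0.423], [0.944, -0.003, 0.331], [0.295, -0.45, -0.843]]
roll to bring y square: -0.16473400830734874
top err 0.06629834324121475 in marks -0.0008833288691356888 0.050534614703880654 0.015486359150610057
side err 0.06496897339820862 in marks -0.0029195740257947763 0.04943566001815773 -0.0940655240523893
```

Call:
servo_tool(
  series=[
    {"gripper": 100, "translation": [-4.5, 0, 2.3], "roll": 0},
    {"gripper": 100, "translation": [-4.5, 0, 2.3], "roll": 0},
    {"gripper": 100, "translation": [-4.5, 0, 2.3], "roll": 0},
    {"gripper": 100, "translation": [-4.5, 0, 2.3], "roll": 0},
    {"gripper": 100, "translation": [-4.5, 0, 2.3], "roll": 0},
    {"gripper": 100, "translation": [-4.5, 0, 2.3], "roll": 0},
    {"gripper": 100, "translation": [-4.5, 0, 2.3], "roll": 0},
    {"gripper": 100, "translation": [-3.6, 0, 1.8], "roll": 0},
    {"gripper": 100, "translation": [-1.8, 0, 0.9], "roll": 0},
    {"gripper": 100, "translation": [0, 0, 0], "roll": 0},
  ],
)

```text
t: 34.65
position: [0.631, 0.1033, 0.038]
tcp_rot: [1.753, 1.886, -0.065]
ft_force: [-1.5, 7.8, 1.1]
opening: 1.002
grasp_force: 4.0
```

```bash
python3 st.py; python3 b.py "[.64,.01,.15]"
```

```text
34.65 [0.631  0.1033 0.038 ] [ 0.263  0.72   1.859 -1.103  0.566  1.148]
[[0.01, 0.932, 0.361], [0.906, 0.145, -0.399], [-0.424, 0.331, -0.843]]
tilt 0.5679113811414608 heading -0.834772207769424 -x head -1.5818283048435566 F [-1.5  7.8  1.1]
TCP in marks 0.0010350274301788916 0.0963611817758205
outward 49mm along j1: [12. 46. 12.]
x,y,z axes in marks: [[0.151, 0.893, -0.424], [0.944, -0.003, 0.331], [0.294, -0.45, -0.843]]
roll to bring y square: -0.1865784743171588
top err 0.04834173619747162 in marks -0.0016290186717146046 0.008846479721905312 -0.012151780853756594
side err 0.05907418206334114 in marks -0.002523323229700438 0.008537702244643204 -0.0800736559485726
```

Now about 8.5 mm more.

Call:
servo_tool(
  series=[
    {"gripper": 100, "translation": [-2.7, 0, 1.4], "roll": 0},
    {"gripper": 100, "translation": [-2.7, 0, 1.4], "roll": 0},
    {"gripper": 100, "translation": [-1.8, 0, 0.9], "roll": 0},
    {"gripper": 100, "translation": [0, 0, 0], "roll": 0},
    {"gripper": 100, "translation": [8.9, 0, -4.5], "roll": 0},
    {"gripper": 100, "translation": [26.7, 0, -13.5], "roll": 0},
    {"gripper": 100, "translation": [40, 0, -20], "roll": 0},
    {"gripper": 100, "translation": [40, 0, -20], "roll": 0},
    {"gripper": 100, "translation": [10, 15, -35], "roll": 0},
    {"gripper": 100, "translation": [10, 15, -35], "roll": 0},
    {"gripper": 100, "translation": [0, 0, 0], "roll": 0},
  ],
)

```text
t: 35.95
position: [0.6164, 0.2765, 0.1016]
tcp_rot: [1.752, 1.884, -0.059]
ft_force: [-0.4, 0.3, 0.1]
opening: 1.0
grasp_force: 0.0
```

```bash
python3 st.py; sed -e 's/\[.6,.06,.05\]/[.645,.008,.157]/' -e 's/\[.66,0,.1,.05\]/[.645,.008,.157,.05]/' -e 's/fit0/fit1/' -e '/^for t in/,$d' a.py > a2.py; python3 a2.py
```

```text
35.95 [0.6164 0.2765 0.1016] [ 0.537  0.695  1.645 -0.786  0.843  1.014]
[[0.011, 0.931, 0.365], [0.906, 0.145, -0.397], [-0.423, 0.335, -0.842]]
tilt 0.5699766806377539 heading -0.8276858165132108 -x head -1.5827282719374491 F [-0.4  0.3  0.1]
TCP in marks 0.013699441230532145 0.26970683985901633
outward 49mm along j1: [23.2 42.8  5.4]
x,y,z axes in marks: [[0.152, 0.893, -0.423], [0.942, -0.002, 0.335], [0.298, -0.45, -0.842]]
roll to bring y square: -0.12998242535151405
speaker [0.6419699  0.01024686 0.12765955] 0.17508020997047424
top (array([0.64235035, 0.0091173 , 0.18321466]), np.float64(0.09026079624891281))
side (array([0.64151222, 0.00807826, 0.04569522]), np.float64(0.07129022479057312))
marks [0.64538348 0.00793066 0.15558343 0.05298703] 0.3157210350036621
top (array([0.6462743 , 0.0088456 , 0.16400798, 0.05285656]), np.float64(0.13246749341487885))
side (array([0.64525697, 0.0072696 , 0.1515935 , 0.05301286]), np.float64(0.1575547158718109))
```

View pics/fit1.png

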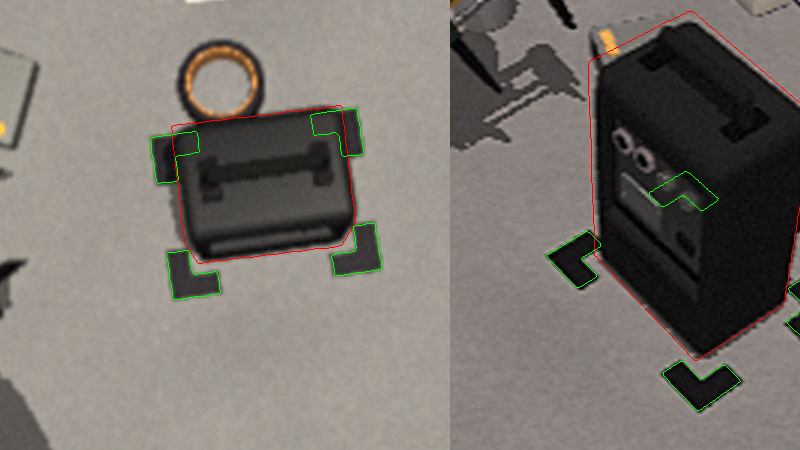

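```bash
python3 -c "
from rig import r
print(r.hand_in())"
```

```text
the job is handed in; nothing more can be done
None
```

The loudspeaker is upright inside its four tape corners, about 4 mm or less off centre and a few hundredths of a radian from square by the camera fit; the hand is clear of it, nothing else was pushed, and the job was handed in at about 36 s of the 64 s.

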